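# Hold a dish carrier against the spring stop of a jig

### The job

Pull the drawer of the small white cabinet all the way out to its stop and leave it open, take out the bare aluminium dish carrier with the orange grip block (leave the blue carrier in the drawer), and lay it flat between the two rails of the blue jig, its end without the grip block towards the black spring stop. Push it squarely and gently against the stop until the orange pointer stands in the green band of the scale, never shoving the stop to the end of its travel, and finish while still gripping it and holding that steady push, so a colleague can screw it down. Do not disturb the other things on the bench.

Things in the scene. Friction and masses are not known exactly. Their poses are not given: they have to be found in the camera images.
- cab: Low white cabinet, 200 (x) by 260 (y) by 80 high, fixed, with one grey-fronted drawer. Origin: centre of its underside; its -x side is the drawer front. It stands either left or right of the robot's centre line; the jig stands on the other side.
- cab_drawer0 (a joint): Drawer travel in m: 0 shut, 0.134 at its stop, fully out; it slides along the cabinet's -x and starts up to 15 mm open. Stays where left; sliding friction about 1 N.
- cab_drawer0_handle (a point): Middle of the drawer's steel bar handle: a level round bar 11 mm thick and 120 mm long along the cabinet's y, its centre 35 mm in front of the drawer front, 44 mm above the bench, 36 mm below the cabinet's top. Two thin posts 51 mm either side of the middle. Moves with the drawer.
- drawer_floor (a point): Centre of the drawer's inner floor, 22 mm above the bench; axes as the cabinet's. Inside: 155 (x) by 218 (y) mm; side walls rise 36 mm above the floor. Moves with the drawer.
- carrier: Aluminium dish carrier to hold: plate 110 (x) by 62 (y) by 8 thick, about 0.2 kg. Orange grip block 34 (x) by 24 (y) on it, centred at x = -30 mm, top 34 mm above the underside; flat dish window at x = +23. Origin: centre of the underside; x points from block to window end. Starts in the drawer, left or right, within 0.15 rad of the cabinet's yaw.
- carrier_grip (a point): Centre of the carrier's orange grip block: 30 mm along -x from the carrier's origin, 21 mm above its underside, 13 mm above the plate's top; 85 mm from the window end, which goes against the stop.
- spare: A blue painted carrier with a black grip block, otherwise the same shape, beside it in the drawer. To be left in the drawer.
- jig: Blue jig board, fixed, 140 wide (y), 12 thick, from x = -290 to +40 mm about its origin on the bench, under the grey gauge housing (60 high, x = -65 to +20). The spring stop faces its -x; the carrier is pushed along its +x. Beside the stop, each side, a white scale with a green band, then a red one.
- channel (a point): Middle of the channel floor on the jig, 12 mm above the bench, at x = -205 mm in the jig's frame; axes as the jig's. Two steel rails along x, 140 long, from 70 mm before to 70 mm past this point, 10 mm high, inner faces 72 mm apart; the spring stop closes the +x end, its free face 80 mm from this point.
- pad: Black face plate of the spring stop, 58 wide, 10 thick, its face (towards the jig's -x) from 14 to 34 mm above the bench. Origin 13 mm above the bench and 10 mm behind the face: the face lies at x = -125 mm in the jig's frame when free. It carries the orange pointer, a thin cross bar in line with the face, reaching over both scales. Axes as the jig's.
- gauge (a joint): How far the spring stop is pushed in along the jig's +x, in m: 0 free, 0.040 its end. Spring 400 N/m (no preload), so 0.022 is 8.8 N. The pointer is in the green band from 0.014 to 0.030 (5.6 to 12 N), in the red beyond.
- bottle: White bottle, 60 across, 130 high; leave alone. Origin: underside.
- tube_rack: Yellow tube rack 100 by 160 by 49 high; leave alone. Origin: underside.
- tape: Orange tape dispenser 170 by 70 by 90 high; leave alone. Origin: underside.
- marker: Marker pen 130 long, 14 thick, lying on the bench; leave alone. Origin: underside.
- slide_box: White slide box 100 by 90 by 30 high; leave alone. Origin: underside.

How it is judged:
By the outcome, as a careful person would: the job done as asked, in the order asked, and still so for the second after the job is handed in, while the arm keeps its last pose, push and grip.
It also fails if it takes over 51 s, if anything falls off the work surface, if the arm or the gripper's body presses on something with over 40 N, if the wrist force passes 120 N, or if a joint passes its speed limit or range.

### The arm

A 7-joint arm with a two-finger parallel gripper is mounted at the origin on the work surface. World frame = base frame: x ahead of the robot, y to its left, z up, the work surface at z = 0. Lengths are in m, angles in degrees, forces in N, time in s.
With the tool pointing down it reaches from about 0.4 to 0.875 m from the base axis. Payload 19.3 kg.
Tool frame: the origin (TCP) lies at the very end of the fingers, on their centre line; the grasp point (between the pads) lies 19 mm behind it; z points along the fingers, y is the line along which they close (so a half turn about z gives the same grasp; the last joint's range is limited). The gripper opens to 85 mm and grips with 20 to 120 N. Pads are 22 mm wide; open, the fingers measure 114 mm over their backs; the gripper's body (76 mm by 85 mm) begins 54 mm behind the grasp point. The pads swing forward as they close: fully open they stand 13 mm farther back than shut.
Start: joints at [69.775, 29.874, -2.08, 91.645, 1.215, 58.505, -6.463], TCP at [0.174, -0.6, 0.231] pointing down, gripper open.
Joint ranges: [-166.77, 166.77], [-17.47, 122.26], [-85.68, 81.53], [9.62, 139.38], [-72.42, 252.41], [9.2, 110.78], [-144.41, 144.41]. Speed limits (degrees/s): [108.29, 108.29, 136.94, 136.94, 172.46, 172.46, 172.46].

### API

Orientations are given as a 3x3 rotation matrix whose columns are the frame's x, y, z axes.
In Python, from bench import manip gives the robot as it stands. Calls block until the motion is done:
- manip.move_ptp(position, orientation): joint-space move of the TCP to a pose.
- manip.move_l(position, speed=0.15, ori=None): straight line of the TCP; ori=None keeps the orientation; speed is the mean speed in m/s.
- manip.move_joints(angles): joint-space move.
- manip.open_gripper() and manip.grab(newtons=None): open the fingers fully, or close them until they stop; newtons is the grip in N (None keeps the last).
- manip.hold(seconds).
- manip.solve_ik(position, orientation): joint angles nearest the present ones, or None.
- manip.camera(name): name is "scene" or "top"; returns a dict with "frame" (480x640x3 uint8, blue, green, red), "z_map" (480x640 float32, m along the optical axis (not along the pixel's ray), 0 where there is no reading), "intrinsics" (3x3 intrinsics, pixels), "k1" (the pictures are not rectified: a ray, as slopes to the right and down, at radius r is drawn at 1 + k1 r^2 times it, then the intrinsics apply), "camera_from_world" (4x4, takes a point from world to camera coordinates). Camera axes: x right, y down, z forward; pixel columns grow to the right and rows downward; lengths in m; the calibration is good to about 2 mm. A picture is of the moment at which its call begins.
A pose or a line that the arm cannot do raises manip.Unreachable and nothing moves.
- manip.sign_off(): hands the job in; it is judged then, once.
Readings, each from a call of its own:
- manip.get_clock(): time.
- manip.get_joint_pos(): joint angles.
- manip.get_joint_velocities(): joint speeds.
- manip.get_effort(): joint torques, N m.
- manip.get_eef_pos(): TCP position.
- manip.get_tcp_rot(): TCP orientation.
- manip.get_contact_force(): force on the tool from outside, world axes, zero at the start.
- manip.get_wrist_torque(): the same for the moment, N m.
- manip.get_gripper_width(): opening from 0.0 (shut) to 1.0 (fully open).
- manip.get_grip_force(): force on a finger pad.
Only numpy, scipy, OpenCV 4.12 (cv2) and the standard library are available. Lean on these libraries where they do the work, as an engineer would, in place of code of your own. Each camera call takes 0.05 s, during which the arm holds its last target. There are 200 camera calls.

## Working session

There is one attempt and no reset: what is moved stays moved. The work goes in short steps, each a Python script; the robot and the scene stay as the last script left them, time stands still between calls to the robot, and variables do not carry over. Pictures are saved under pics/ and viewed, at most 10 in all, crops included, and the job is handed in when it is done.

```bash
ls; mkdir -p pics; cat > h.py <<'E'
import numpy as np, cv2, pickle
from bench import manip
def shot(n,tag):
    c=manip.camera(n); cv2.imwrite(f'pics/{tag}.png',c['frame']); pickle.dump(c,open(f'pics/{tag}.pkl','wb')); return c
def load(tag): return pickle.load(open(f'pics/{tag}.pkl','rb'))
def ray(c,u,v):
    K=c['intrinsics']; d=np.array([(u-K[0,2])/K[0,0],(v-K[1,2])/K[1,1]]); s=d.copy()
    for _ in range(20): s=d/(1+c['k1']*(s@s))
    T=c['camera_from_world']; R=T[:3,:3]; o=-R.T@T[:3,3]
    return o,R.T@np.array([s[0],s[1],1.])
def atz(c,u,v,z):
    o,d=ray(c,u,v); return o+d*(z-o[2])/d[2]
def depth(c,u,v,r=1):
    o,d=ray(c,u,v); p=c['z_map'][int(v)-r:int(v)+r+1,int(u)-r:int(u)+r+1]; p=p[p>0]
    return o+d*np.median(p) if p.size else None
def tri(c1,p1,c2,p2):
    o1,d1=ray(c1,*p1); o2,d2=ray(c2,*p2)
    A=np.stack([d1,-d2],1); s=np.linalg.lstsq(A,o2-o1,rcond=None)[0]
    a=o1+d1*s[0]; b=o2+d2*s[1]; return (a+b)/2,np.linalg.norm(a-b)
def project(c,P):
    T=c['camera_from_world']; q=T[:3,:3]@np.asarray(P)+T[:3,3]; s=q[:2]/q[2]; s=s*(1+c['k1']*(s@s)); K=c['intrinsics']
    return s[0]*K[0,0]+K[0,2], s[1]*K[1,1]+K[1,2]
def down(yaw): # tool y axis (closing) at angle yaw in world, z down
    y=np.array([np.cos(yaw),np.sin(yaw),0]); z=np.array([0,0,-1.]); return np.stack([np.cross(y,z),y,z],1)
E
python3 - <<'E'
from h import *
for n in('scene','top'):
    c=shot(n,n+'0'); print(n,c['k1'],c['intrinsics'].tolist(),np.round(c['camera_from_world'],3).tolist())
print(manip.get_clock(),manip.get_eef_pos(),manip.get_tcp_rot())
E
```

```text
pics
scene -0.06530276970963363 [[508.1448062302061, 0.0, 321.4033697313612], [0.0, 508.1448062302061, 254.51017522396194], [0.0, 0.0, 1.0]] [[-0.539, 0.842, -0.01, 0.283], [0.682, 0.429, -0.593, -0.321], [-0.495, -0.327, -0.805, 1.624], [0.0, 0.0, 0.0, 1.0]]
top 0.01591527453916265 [[480.2486657062367, 0.0, 327.4433498708214], [0.0, 480.2486657062367, 242.34418017282258], [0.0, 0.0, 1.0]] [[0.016, -1.0, -0.015, -0.004], [-0.986, -0.013, -0.166, 0.525], [0.166, 0.017, -0.986, 1.218], [0.0, 0.0, 0.0, 1.0]]
0.1 [ 0.17427186 -0.59989605  0.23078447] [[ 9.60283511e-01  2.79025868e-01 -3.79944533e-04]
 [ 2.79026110e-01 -9.60283032e-01  9.63689666e-04]
 [-9.59599428e-05 -1.03142974e-03 -9.99999463e-01]]
```

View pics/top0.png

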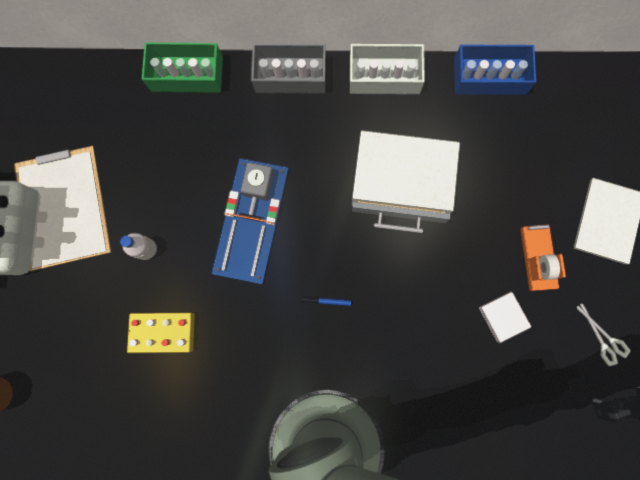

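View pics/scene0.png

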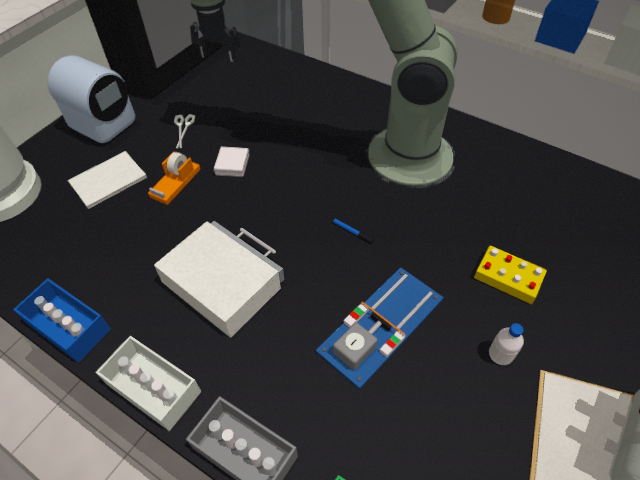

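The top view shows the cabinet right of centre with its handle at (374–423, 227–231). The jig is on the left, with rails at (223–234, 221–269) and (253–264, 226–275) and the pointer at (225–270, 216–222). The scene view shows the same handle near (256,240) and the jig near (385,325). I'll enlarge both.

```bash
python3 - <<'E'
from h import *
a=cv2.imread('pics/top0.png'); b=cv2.imread('pics/scene0.png')
def crop(i,u,v,w,h,s): 
    o=cv2.resize(i[v:v+h,u:u+w],None,fx=s,fy=s,interpolation=cv2.INTER_CUBIC)
    for k in range(0,w,10): cv2.line(o,(k*s,0),(k*s,8 if (u+k)%50 else 20),(0,255,255),1)
    for k in range(0,h,10): cv2.line(o,(0,k*s),(8 if (v+k)%50 else 20,k*s),(0,255,255),1)
    return o
r1=np.hstack([crop(a,350,180,110,60,4)[:, :440],crop(b,230,220,90,60,4)])
r2=np.hstack([crop(a,200,200,100,90,4),crop(b,340,260,100,90,4)])
cv2.imwrite('pics/c0.png',np.vstack([r1,r2]) if r1.shape[1]==r2.shape[1] else 0)
E
```

```text
(no output)
```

View pics/c0.png

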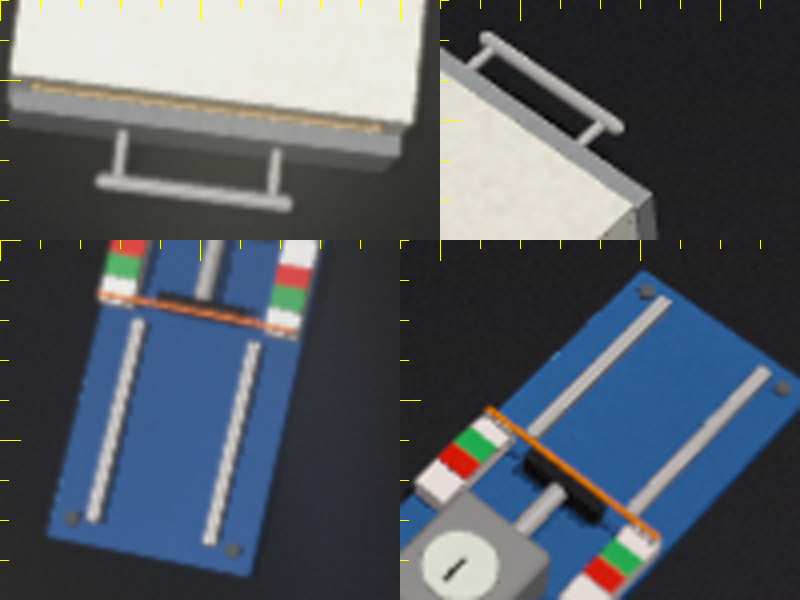

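The crops show these pixel positions:

| Feature | Top view | Scene view |
|---|---|---|
| Handle ends | (375,225.3), (422,231) | (274.8,252), (241.5,229.5) |
| +y rail, far then near end | (234.5,220), (223.3,270) | (399,327.5), (431.5,292.5) |
| -y rail, far then near end | (263.5,225.8), (252.5,275.8) | (373.3,308.5), (406.5,275) |
| Pointer ends | (225,213.8), (274.3,222.8) | (404.3,335), (361.8,302.3) |

```bash
python3 - <<'E'
from h import *
t=load('top0'); s=load('scene0')
P={}
for n,a,b in [('h+',(375,225.3),(274.75,252)),('h-',(422,231),(241.5,229.5)),
 ('L far',(234.5,220),(399,327.5)),('L near',(223.25,270),(431.5,292.5)),
 ('R far',(263.5,225.75),(373.25,308.5)),('R near',(252.5,275.75),(406.5,275)),
 ('p+',(225,213.75),(404.25,335)),('p-',(274.25,222.75),(361.75,302.25))]:
    p,e=tri(t,a,s,b); P[n]=p; print(n,p.round(4),'err',round(e,4),depth(t,*a))
L=lambda a,b: np.degrees(np.arctan2(*(P[b]-P[a])[1::-1])), np.linalg.norm
ang=lambda a,b: np.degrees(np.arctan2((P[b]-P[a])[1],(P[b]-P[a])[0]))
print('rails',ang('L near','L far'),ang('R near','R far'),'ptr-90',ang('p-','p+')-90,'rail len',np.linalg.norm(P['L near']-P['L far']),np.linalg.norm(P['R near']-P['R far']),'sep',np.linalg.norm(P['L near']-P['R near']))
print('channel',(P['L far']+P['L near']+P['R far']+P['R near'])/4)
print('handle',(P['h+']+P['h-'])/2,ang('h-','h+')-90,np.linalg.norm(P['h+']-P['h-']))
# cabinet top corners check
for q in [(359,132),(460,139),(353,199),(453.5,210)]: print(atz(t,*q,0.08).round(4),depth(t,*q))
E
```

```text
h+ [ 0.572  -0.1193  0.0417] err 0.0042 [ 0.57137925 -0.12050499  0.04958263]
h- [ 0.558  -0.2425  0.0415] err 0.0049 [ 0.55821254 -0.24369477  0.04696614]
L far [0.5859 0.2593 0.0204] err 0.0061 [0.5874352  0.25672173 0.01923494]
L near [0.4503 0.283  0.0173] err 0.0052 [0.45126505 0.28032895 0.0185687 ]
R far [0.5715 0.18   0.0187] err 0.0054 [0.57332858 0.17810244 0.01554195]
R near [0.4361 0.2042 0.0174] err 0.005 [0.43686712 0.20146739 0.02013911]
p+ [0.6014 0.2822 0.0298] err 0.0028 [0.60282314 0.28169137 0.0262721 ]
p- [0.5776 0.1497 0.0307] err 0.0054 [0.58006662 0.14803823 0.02474107]
rails -9.94446550112628 -10.137004356538478 ptr-90 -10.190266621582595 rail len 0.1376747065441547 0.1376018455076565 sep 0.08007242110169736
channel [0.5109534  0.2316383  0.01846042]
handle [ 0.56497504 -0.1809405   0.04156597] -6.460403470144698 0.12398571775249087
[ 0.8166 -0.0758  0.08  ] [ 8.49839551e-01 -7.96101969e-02 -8.68344434e-05]
[ 0.7995 -0.3412  0.08  ] [ 8.31308919e-01 -3.62489643e-01  4.30171501e-04]
[ 0.6338 -0.0612  0.08  ] [ 0.63736041 -0.06167025  0.06654239]
[ 0.6077 -0.3191  0.08  ] [ 0.62685339 -0.33890143  0.00063933]
```

```bash
python3 - <<'E'
from h import *
yw=np.radians(-6.46); cx=np.array([np.cos(yw),np.sin(yw),0]); H=np.array([0.565,-0.181,0])
R=down(yw-np.pi/2); p=H+0.0203*cx
manip.grab(20)
manip.move_ptp(p+[0,0,0.12],R); print(manip.get_clock())
manip.move_l(p+[0,0,0.065],0.15)
f0=manip.get_contact_force(); print('f0',f0,manip.get_eef_pos())
for z in np.arange(0.060,0.029,-0.005):
    manip.move_l(p+[0,0,z],0.05); f=manip.get_contact_force()-f0; print(round(z,3),f.round(2))
    if np.linalg.norm(f)>4: break
shot('scene','scene1'); print(manip.get_clock(),manip.get_eef_pos())
E
```

```text
3.0
f0 [-0.26678414 -0.4364003   0.48746956] [ 0.58525518 -0.1836465   0.06534538]
0.06 [-0.15  0.09  0.46]
0.055 [-0.46  0.36 -0.01]
0.05 [ 0.7   0.17 -0.49]
0.045 [-0.02  0.07 -1.51]
0.04 [ 0.22  0.1  -0.49]
0.035 [ 0.39  0.64 -0.06]
0.03 [ 0.21  0.72 -0.26]
5.3167 [ 0.58509102 -0.18326638  0.02984935]
```

```bash
python3 - <<'E'
from h import *
yw=np.radians(-6.46); cx=np.array([np.cos(yw),np.sin(yw),0]); H=np.array([0.565,-0.181,0.03])
p=H+0.0203*cx
f0=manip.get_contact_force(); manip.move_l(p-0.01*cx,0.05); print((manip.get_contact_force()-f0)@cx)
manip.move_l(p-0.112*cx,0.1); d=0.112; print((manip.get_contact_force()-f0)@cx)
while d<0.152:
    d+=0.003; manip.move_l(p-d*cx,0.05); f=(manip.get_contact_force()-f0)@cx; print(round(d,3),round(f,2))
    if f>7: break
e=manip.get_eef_pos(); print(e,manip.get_clock())
q=e+0.010*cx
manip.move_l(q,0.05); manip.move_l(q+[0,0,0.09],0.2)
manip.move_l(q+[0.0,0.12,0.14],0.25) ; manip.open_gripper()
shot('top','top2'); shot('scene','scene2'); print(manip.get_clock())
a=cv2.imread('pics/top2.png'); b=cv2.imread('pics/scene2.png')
o=np.hstack([cv2.resize(a[180:300,340:473],(400,360),interpolation=2),cv2.resize(b[180:300,210:343],(400,360),interpolation=2)])
cv2.imwrite('pics/c2.png',o)
E
```

```text
1.3009560615794575
0.5846417617156747
0.115 0.58
0.118 0.87
0.121 0.97
0.124 0.39
0.127 -0.13
0.13 0.62
0.133 9.26
[ 0.45469518 -0.16846041  0.03029728] 8.5833
11.1167
```

View pics/c2.png

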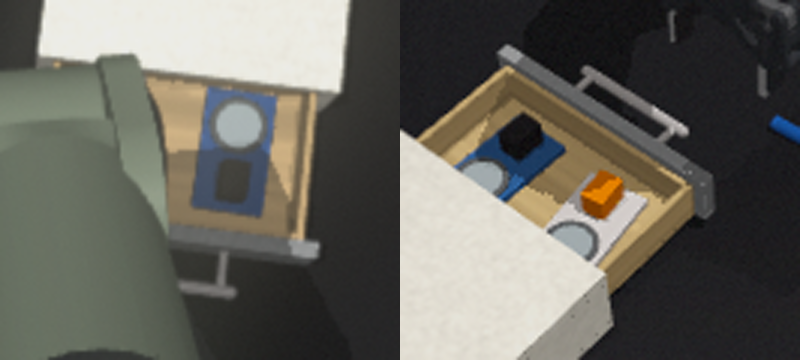

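The drawer is out to its stop and holds both carriers. The orange-block carrier is in the left (+y) half, and the arm hides it from the top camera. I'll move the arm aside for a clear second view.

```bash
python3 - <<'E'
from h import *
manip.move_ptp([0.42,0.16,0.24],manip.get_tcp_rot())
shot('top','top3'); shot('scene','scene3'); print(manip.get_clock())
a=cv2.imread('pics/top3.png'); b=cv2.imread('pics/scene3.png')
def crop(i,u,v,w,h,s): 
    o=cv2.resize(i[v:v+h,u:u+w],None,fx=s,fy=s,interpolation=cv2.INTER_CUBIC)
    for k in range(0,w,10): cv2.line(o,(k*s,0),(k*s,8 if (u+k)%50 else 20),(0,255,255),1)
    for k in range(0,h,10): cv2.line(o,(0,k*s),(8 if (v+k)%50 else 20,k*s),(0,255,255),1)
    return o
cv2.imwrite('pics/c3.png',np.hstack([crop(a,345,190,80,90,5),crop(b,240,200,80,90,5)]))
E
```

```text
12.1167
```

View pics/c3.png

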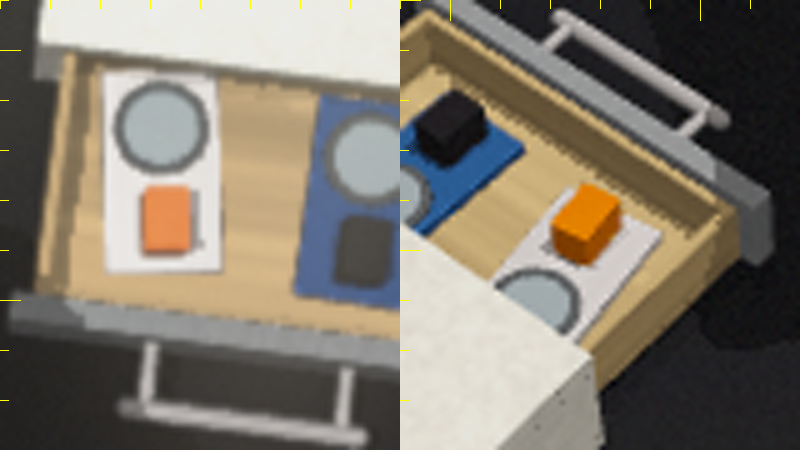

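The top crop shows the block-top corners near (373.2,227.4), (382.6,227), (373.6,240) and (383,239.8). In the scene crop the same corners are near (278.4,247.4), (270.6,244.4), (284.2,240.4) and (276.6,236.8).

```bash
python3 - <<'E'
from h import *
t=load('top3'); s=load('scene3')
A=dict(pp=((373.2,227.4),(278.4,247.4)),pm=((382.6,227.0),(270.6,244.4)),mp=((373.6,240),(284.2,240.4)),mm=((383,239.8),(276.6,236.8)))
P={k:tri(t,a,s,b) for k,(a,b) in A.items()}
for k,(p,e) in P.items(): print(k,p.round(4),round(e,4))
C=sum(p for p,e in P.values())/4; print('C',C)
x=P['pp'][0]+P['pm'][0]-P['mp'][0]-P['mm'][0]; print('len',np.linalg.norm(x)/2,np.degrees(np.arctan2(x[1],x[0])))
print('depth top', depth(t,378,234),depth(s,277.5,242), 'floor',depth(t,395,235),'plate',depth(t,368,230))
# plate edges at z of plate top
for q in [(103,71),(216,75),(221,270),(104,273)]: print(atz(t,345+q[0]/5,190+q[1]/5,0.030).round(4))
# drawer inner walls, floor level: left wall, front wall
H=tri(t,(345+125/5,190+407/5),s,(240+(725-400)/5,200+120/5)),tri(t,(345+364/5,190+438/5),s,(240+(558-400)/5,200+17/5)); print(H)
# depth based orange mask
m=cv2.inRange(t['frame'],(0,60,150),(110,160,255))[222:245,368:390]; v,u=np.nonzero(m); pts=np.array([depth(t,a+368,b+222,0) for a,b in zip(u,v) if t['z_map'][b+222,a+368]>0]); print(len(pts),pts.min(0),pts.max(0),pts[pts[:,2]>.05].mean(0))
E
```

```text
pp [ 0.563  -0.113   0.0564] 0.0051
pm [ 0.5647 -0.1376  0.0543] 0.0054
mp [ 0.5314 -0.1156  0.05  ] 0.0027
mm [ 0.5322 -0.1401  0.05  ] 0.0028
C [ 0.54783837 -0.12656325  0.05267863]
len 0.03261022735551331 4.5919188460182125
depth top [ 0.54726089 -0.12786463  0.0547942 ] [ 0.5472436  -0.12428193  0.05405499] floor [ 0.55137227 -0.176216    0.02150167] plate [ 0.56219154 -0.10342905  0.0311134 ]
[ 0.633  -0.0969  0.03  ]
[ 0.6315 -0.1575  0.03  ]
[ 0.5253 -0.1596  0.03  ]
[ 0.5229 -0.0977  0.03  ]
((array([ 0.44917813, -0.10564844,  0.04141919]), np.float64(0.005555579239375916)), (array([ 0.43505949, -0.22976768,  0.04002132]), np.float64(0.00503288263626156)))
115 [ 0.53226132 -0.13855041  0.03554454] [ 0.5637686  -0.11565629  0.06162813] [ 0.54853359 -0.12807313  0.05546936]
```

```bash
python3 - <<'E'
from h import *
t=load('top3')
yw=np.radians(-6.46); cx=np.array([np.cos(yw),np.sin(yw)]); cy=np.array([-cx[1],cx[0]]); C=np.array([.548,-.1268])
pts=[]
for v in range(180,275):
    for u in range(340,440):
        if t['z_map'][v,u]>0: 
            p=depth(t,u,v,0); pts.append([*( (p[:2]-C)@np.stack([cx,cy],1)),p[2]])
P=np.array(pts)
for nm,ax,o,rng in(('across y at x~0',1,0,(-110,66)),('along x at y~0',0,1,(-110,85)),('along x at y=-22',0,1,(-110,85))):
    off=-0.022 if '22' in nm else 0
    Q=P[abs(P[:,o]-off)<0.011]; print(nm)
    print(' '.join(f'{a}:{1000*np.median(q):.0f}/{1000*q.max():.0f}' for a in range(*rng,4) for q in [Q[(Q[:,ax]>=a/1e3)&(Q[:,ax]<(a+4)/1e3),2]] if len(q)))
E
```

```text
across y at x~0
-110:58/60 -106:55/60 -102:55/61 -98:57/60 -94:32/56 -90:29/31 -86:29/34 -82:31/34 -78:30/35 -74:24/28 -70:22/26 -66:22/28 -62:23/25 -58:22/27 -54:23/25 -50:22/27 -46:23/28 -42:23/25 -38:24/29 -34:29/34 -30:30/34 -26:29/31 -22:29/31 -18:29/32 -14:54/56 -10:56/62 -6:55/57 -2:56/59 2:56/61 6:56/58 10:36/56 14:27/35 18:31/35 22:30/36 26:29/33 30:22/27 34:23/27 38:23/27 42:22/27 46:24/27 50:22/25 54:25/62 58:57/61 62:2/57
along x at y~0
-106:48/53 -102:46/53 -98:49/51 -94:45/50 -90:46/52 -86:3/52 -82:4/50 -78:2/46 -74:42/51 -70:0/53 -66:45/76 -62:66/70 -58:67/70 -54:67/71 -50:66/70 -46:58/60 -38:21/28 -34:22/25 -30:24/28 -26:27/35 -22:29/34 -18:33/58 -14:54/57 -10:56/58 -6:54/59 -2:54/57 2:57/61 6:55/62 10:56/62 14:56/60 18:50/56 22:32/36 26:31/34 30:31/36 34:30/37 38:31/37 42:33/35 46:32/39 50:30/36 54:33/36 58:32/36 62:33/37 66:32/36 70:32/37 74:32/35 78:71/84 82:76/83
along x at y=-22
-106:46/51 -102:49/53 -98:48/52 -94:48/49 -90:2/7 -86:1/4 -82:-0/2 -78:0/3 -74:-2/3 -70:-0/4 -66:37/72 -62:66/70 -58:67/72 -54:67/74 -50:63/68 -46:56/61 -38:23/27 -34:21/26 -30:22/25 -26:22/27 -22:26/35 -18:27/35 -14:30/57 -10:30/55 -6:30/56 -2:29/52 2:31/53 6:29/32 10:28/32 14:30/32 18:29/34 22:29/35 26:29/32 30:30/34 34:26/29 38:29/34 42:31/34 46:31/34 50:30/36 54:29/33 58:27/33 62:31/35 66:31/35 70:27/32 74:29/33 78:69/84 82:75/82
```

```bash
python3 - <<'E'
from h import *
cy=np.array([-np.sin(np.radians(1)),np.cos(np.radians(1)),0])
R=down(np.radians(-89)); B=np.array([.5485,-.1268,0])-0.012*cy
print(manip.solve_ik([.511,.2316,.03],down(np.radians(-100))))
manip.move_ptp(B+[0,0,.16],R)
manip.move_l(B+[0,0,.07],0.2); f0=manip.get_contact_force(); print(manip.get_clock(),f0)
for z in (.055,.045,.037,.032):
    manip.move_l(B+[0,0,z],0.08); f=manip.get_contact_force()-f0; print(z,f.round(2))
    if np.linalg.norm(f)>5: break
else:
    manip.grab(80); print('w',manip.get_gripper_width(),manip.get_grip_force(),(manip.get_contact_force()-f0).round(2),manip.get_eef_pos())
    shot('scene','scene4')
    manip.move_l(B+[0,0,.06],0.08); print((manip.get_contact_force()-f0).round(2))
    manip.move_l(B+[0,0,.15],0.2); print(manip.get_gripper_width(),(manip.get_contact_force()-f0).round(2))
    shot('scene','scene5'); shot('top','top5')
    a=cv2.imread('pics/scene4.png'); b=cv2.imread('pics/scene5.png')
    cv2.imwrite('pics/c4.png',np.hstack([cv2.resize(i[150:290,200:333],(400,420),interpolation=2) for i in(a,b)]))
print(manip.get_clock())
E
```

```text
[ -24.11516908   40.85380846   -8.84470992  108.62938274   11.15027492
   31.33852572 -140.38393594]
13.9833 [0.66682764 0.06096954 1.7173649 ]
0.055 [-0.59 -0.07 -1.48]
0.045 [-0.07 -0.38 -0.67]
0.037 [-1.03  0.06 -1.69]
0.032 [-0.46  0.06 -1.13]
w 0.2715417488833699 76.02171395905316 [-0.68  3.78  6.22] [ 0.54931386 -0.13850448  0.03250334]
[-0.78 -0.21 -4.38]
0.25824883391419484 [-1.19 -0.06 -4.94]
16.9583
```

View pics/c4.png

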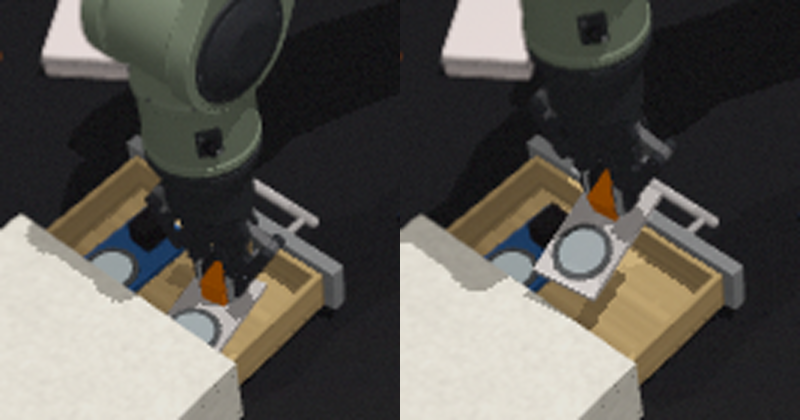

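The carrier is gripped by its orange block, level and clear of the drawer. The drawer is still open with the blue carrier in it. Next I'll move to the channel and lower it.

```bash
cat > jig.py <<'E'
import numpy as np
from h import down
jy=np.radians(-10.05); jx=np.array([np.cos(jy),np.sin(jy),0]); Ch=np.array([.5113,.2308,0]); RJ=down(jy-np.pi/2)
E
python3 - <<'E'
from h import *; from jig import *
for d,z in((-.025,.1),(-.025,.022),(.02,.022)): 
    q=manip.solve_ik(Ch+d*jx+[0,0,z],RJ); print(None if q is None else np.round(q,1))
P=Ch-.025*jx
manip.move_ptp(P+[0,0,.11],RJ); manip.move_l(P+[0,0,.05],0.15)
manip.hold(.2); f0=manip.get_contact_force(); print(f0,manip.get_gripper_width(),manip.get_clock())
shot('top','top6'); shot('scene','scene6')
a=cv2.imread('pics/top6.png'); b=cv2.imread('pics/scene6.png')
def crop(i,u,v,w,h,s):
    o=cv2.resize(i[v:v+h,u:u+w],None,fx=s,fy=s,interpolation=cv2.INTER_CUBIC)
    for k in range(0,w,10): cv2.line(o,(k*s,0),(k*s,8 if (u+k)%50 else 20),(0,255,255),1)
    for k in range(0,h,10): cv2.line(o,(0,k*s),(8 if (v+k)%50 else 20,k*s),(0,255,255),1)
    return o
cv2.imwrite('pics/c6.png',np.hstack([crop(a,205,190,80,100,5),crop(b,350,250,80,100,5)]))
E
```

```text
[ -31.5   32.7   -0.8  110.6    0.7   36.6 -132.8]
[ -31.9   40.4   -0.3  112.1    0.4   27.4 -132.4]
[ -28.7   42.5   -0.5  106.5    0.7   31.  -129.7]
[ 0.20664678 -0.19752494 -3.10508563] 0.26121606199958103 19.125
```

View pics/c6.png

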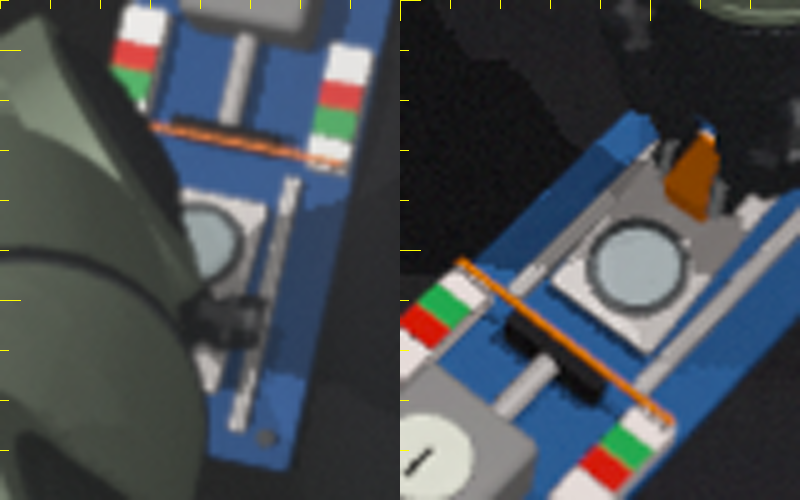

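The carrier hovers over the channel. In the scene view its end corners are at (380.6,306.6) and (400,320.4). In the top view its right end corner is at (258.6,231.4). I'll check the lateral offset against the rails within each camera.

```bash
python3 - <<'E'
from h import *; from jig import *
t=load('top6'); s=load('scene6'); jyv=np.array([-jx[1],jx[0],0])
def J(p): p=p-Ch; return (1000*np.array([p@jx,p@jyv,p[2]])).round(1)
p,e=tri(t,(258.6,231.4),s,(380.6,306.6)); print('tri -y corner',J(p),e)
for n,c,L in(('scene',s,{'carr-':(380.6,306.6,.048),'carr+':(400,320.4,.048),'railL far':(399,327.5,.022),'railL near':(431.5,292.5,.022),'railR far':(373.25,308.5,.022),'railR near':(406.5,275,.022),'p+':(404.25,335,.031),'p-':(361.75,302.25,.031)}),
 ('top',t,{'carr- end':(258.6,231.4,.048),'carr- near':(205+210/5,190+390/5,.048),'railR far':(263.5,225.75,.022),'railR near':(252.5,275.75,.022),'railL far':(234.5,220,.022),'railL near':(223.25,270,.022),'p+':(225,213.75,.031),'p-':(274.25,222.75,.031)})):
    for k,v in L.items(): print(n,k,J(atz(c,*v)))
E
```

```text
tri -y corner [ 50.8 -29.6  17.4] 0.005098300110263669
scene carr- [ 65.  -18.2  48. ]
scene carr+ [63.6 40.2 48. ]
scene railL far [67.4 43.8 22. ]
scene railL near [-68.   43.9  22. ]
scene railR far [ 68.1 -36.3  22. ]
scene railR near [-68.2 -35.9  22. ]
scene p+ [79.5 67.7 31. ]
scene p- [ 78.  -66.1  31. ]
top carr- end [ 47.4 -37.6  48. ]
top carr- near [-52.9 -28.7  48. ]
top railR far [ 69.2 -42.3  22. ]
top railR near [-68.3 -42.2  22. ]
top railL far [70.  38.1 22. ]
top railL near [-68.   37.4  22. ]
top p+ [80.4 64.8 31. ]
top p- [ 81.  -70.5  31. ]
```

```bash
python3 - <<'E'
from h import *; from jig import *
t=load('top6'); s=load('scene6'); jyv=np.array([-jx[1],jx[0],0])
def J(p): p=p-Ch; return (1000*np.array([p@jx,p@jyv,p[2]]))
def cap(c,pix,n):
    P=np.array([J(depth(c,u,v,0)) for u,v in pix if c['z_map'][v,u]>0]); A=np.c_[P[:,:2],np.ones(len(P))]
    k=np.linalg.lstsq(A,P[:,2],rcond=None)[0]; print(n,len(P),'slopes deg',np.degrees(k[:2]).round(1),'x',P[:,0].min().round(),P[:,0].max().round(),'z at x=50',(k@[50,0,1]).round(1),'res',np.std(P[:,2]-A@k).round(1))
pix=[(u,v) for u in range(376,416) for v in range(285,320) if cv2.pointPolygonTest(np.array([[350+36,250+57],[350+49,250+67],[350+62,250+53],[350+50,250+40]],np.float32),(u,v),False)>0]
cap(s,pix,'scene')
pix=[(u,v) for u in range(240,262) for v in range(228,262) if cv2.pointPolygonTest(np.array([[244,230],[256.5,232.5],[250.5,258],[246,245]],np.float32),(u,v),False)>0]
cap(t,pix,'top')
# end edge corners by depth, inside
for c,u,v in((s,382,306),(s,399,318),(s,391,311),(t,257,233),(t,246,230)): print(J(depth(c,u,v,1)).round(1))
print(manip.get_eef_pos(),manip.get_tcp_rot().round(3).tolist())
E
```

```text
scene 347 slopes deg [-15.2  -0.8] x -8.0 46.0 z at x=50 25.1 res 2.5
top 184 slopes deg [-51.  -74.5] x -30.0 47.0 z at x=50 -7.2 res 18.4
[ 48.1 -24.6  22.4]
[48.1 28.5 25.2]
[46.1  2.  26. ]
[ 46.3 -29.5  22.9]
[48.5  1.  24.8]
[0.48703417 0.23531696 0.05068644] [[0.985, -0.175, 0.001], [-0.175, -0.985, 0.001], [0.001, -0.001, -1.0]]
```

The window end droops about 15° in the grip; laterally it is centred. I'll lower it at light grip so the floor flattens it, then release and re-grip it flat.

```bash
python3 - <<'E'
from h import *; from jig import *
P=Ch-.025*jx; f0=np.array([.2,-.2,-3.1])
manip.move_l(P+[0,0,.044],0.08); print((manip.get_contact_force()-f0).round(1))
manip.grab(20); print(manip.get_gripper_width(),manip.get_grip_force())
for z in np.arange(.041,.0225,-.003):
    manip.move_l(P+[0,0,z],0.06); f=manip.get_contact_force()-f0; print(round(z,3),f.round(1))
    if np.linalg.norm(f)>18: break
z=manip.get_eef_pos()[2]; print(z)
manip.open_gripper(); manip.hold(.1); print('open',(manip.get_contact_force()-f0).round(1),manip.get_clock())
shot('scene','scene7'); shot('top','top7')
s=load('scene7'); jyv=np.array([-jx[1],jx[0],0])
cv2.imwrite('pics/c7.png',cv2.resize(s['frame'][240:350,340:450],(550,550),interpolation=2))
E
```

```text
[1.7 1.2 5. ]
0.2620501711270806 84.22478556632996
0.041 [-2.4  1.1 10.1]
0.038 [-4.   1.4 10.4]
0.035 [-4.6  1.5 10.5]
0.032 [-3.1  1.1  9.7]
0.029 [-5.   1.9 11.9]
0.026 [-4.4  2.2  9.2]
0.023 [-5.4  2.7 10.4]
0.023078959176793052
open [0.2 0.8 3.8] 22.175
```

View pics/c7.png

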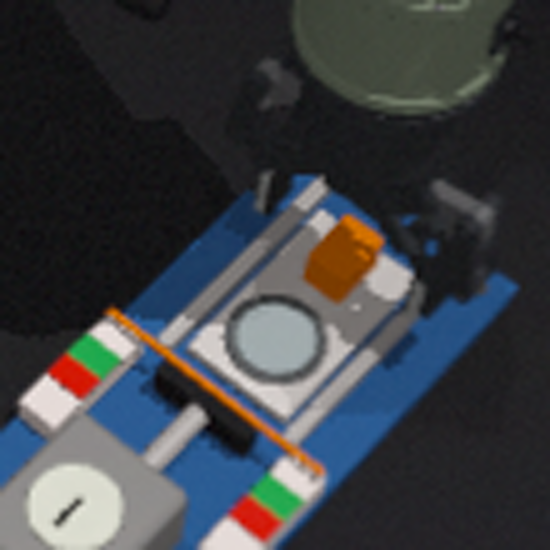

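The carrier now lies flat between the rails, square, with its window end just short of the stop. Next: re-grip firmly, then push in steps.

```bash
python3 - <<'E'
from h import *; from jig import *
f0=manip.get_contact_force()
manip.grab(100); print('w',manip.get_gripper_width(),manip.get_grip_force())
f1=manip.get_contact_force(); print((f1-f0).round(1))
P=Ch+[0,0,manip.get_eef_pos()[2]]
d=-.025
manip.move_l(P+(-.015)*jx,0.05); print((manip.get_contact_force()-f1).round(1))
d=-.015
while d<.006:
    d+=.003; manip.move_l(P+d*jx,0.04); f=manip.get_contact_force()-f1; print(round(d,3),round(-f@jx,1),f.round(1))
    if -f@jx>3.5: break
print(manip.get_clock(),manip.get_eef_pos()); shot('scene','scene8')
E
```

```text
w 0.26146608690850576 99.18650507926941
[-1.4 -0.7  9.6]
[ 3.3 -0.5 -8.3]
-0.012 -0.5 [ 0.5  0.3 -5.4]
-0.009 -0.1 [ 0.2  0.9 -6. ]
-0.006 -0.2 [ 0.3  0.7 -5. ]
-0.003 1.3 [-1.   1.5 -3.6]
-0.0 3.8 [-3.6  1.2 -1.8]
24.4917 [0.51082924 0.23093725 0.02334979]
```

```bash
python3 - <<'E'
from h import *; from jig import *
f1=manip.get_contact_force(); P=Ch+[0,0,manip.get_eef_pos()[2]]; b=3.8
for d in (.004,.008,.012,.014):
    manip.move_l(P+d*jx,0.03); manip.hold(.1); F=np.mean([manip.get_contact_force()-f1 for _ in range(3)],0); print(d,round(b-F@jx,1),F.round(1))
    if b-F@jx>9: break
s=shot('scene','scene9'); t=shot('top','top9'); print(manip.get_clock(),manip.get_gripper_width(),manip.get_eef_pos())
cv2.imwrite('pics/c9.png',np.hstack([cv2.resize(s['frame'][270:370,320:430],(440,400),interpolation=2),cv2.resize(t['frame'][180:280,210:300],(360,400),interpolation=2)]))
E
```

```text
0.004 4.9 [-1.2 -0.2  1. ]
0.008 7.8 [-4.   0.7  3.7]
0.012 10.6 [-6.5  2.1  6.4]
25.7917 0.2584825387076059 [0.5216095  0.22906061 0.0233497 ]
```

View pics/c9.png

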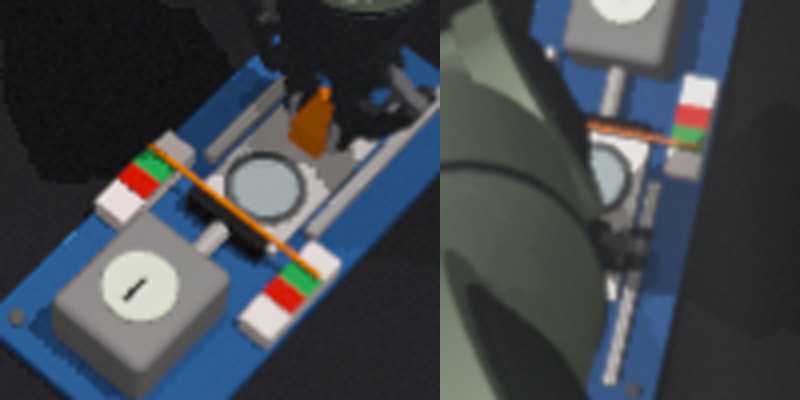

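```bash
python3 - <<'E'
from h import *; from jig import *
s0=load('scene0'); s=load('scene9'); t0=load('top0'); t=load('top9')
for n,c,a,b in(('s+',s,(404.25,335),(400,339.25)),('s-',s,(361.75,302.25),(358,306.5)),('t-',t,(274.25,222.75),(275,216.75))): print(n,1000*(atz(c,*b,.031)-atz(c,*a,.031))@jx)
# brute: orange mask of pointer per frame, median along-jx of pixels at z=.031, restricted to scale/pointer region
jyv=np.array([-jx[1],jx[0],0])
for c,k in((s0,'s0'),(load('scene6'),'s6'),(load('scene8'),'s8'),(s,'s9'),(t0,'t0'),(t,'t9')):
    B,G,R=[c['frame'][...,i].astype(int) for i in range(3)]; v,u=np.nonzero((R>130)&(R-B>90)&(G>50)&(G<R*.75)&(R-G>40))
    Q=np.array([atz(c,a,b,.031) for a,b in zip(u,v)])-Ch; X=Q@jx*1e3; Y=Q@jyv*1e3; m=(abs(Y)<72)&(X>70)&(X<112)&(abs(Y)<64)
    if m.sum()>5: print(k,m.sum(),np.median(X[m]).round(1),np.polyfit(Y[m],X[m],1).round(3))
E
```

```text
s+ 15.770642887836303
s- 15.62432181369064
t- 16.452888302052177
s0 76 77.7 [-8.0000e-03  7.9727e+01]
s6 77 77.8 [-8.0000e-03  7.9727e+01]
s8 81 83.0 [-7.0000e-03  8.4622e+01]
s9 78 94.0 [ 0.    94.982]
t0 39 82.2 [5.0000e-03 8.3758e+01]
t9 21 98.7 [-0.101 97.604]
```

```bash
python3 - <<'E'
from h import *; from jig import *
f1=manip.get_contact_force(); P=Ch+[0,0,manip.get_eef_pos()[2]]; jyv=np.array([-jx[1],jx[0],0])
for d in (.0155,.0185):
    manip.move_l(P+d*jx,0.03); manip.hold(.3); F=manip.get_contact_force()-f1; print(d,round(10.6-F@jx,1),F.round(1))
for k in (0,1):
    c=shot('scene',f'scene1{k}')
    B,G,R=[c['frame'][...,i].astype(int) for i in range(3)]; v,u=np.nonzero((R>130)&(R-B>90)&(G>50)&(G<R*.75)&(R-G>40))
    Q=np.array([atz(c,a,b,.031) for a,b in zip(u,v)])-Ch; X=Q@jx*1e3; Y=Q@jyv*1e3; m=(X>85)&(X<115)&(abs(Y)<64)
    print('gauge',np.median(X[m])-77.8,m.sum(),np.polyfit(Y[m],X[m],1).round(3)); manip.hold(.8)
print(manip.get_clock(),manip.get_gripper_width(),manip.get_grip_force(),manip.get_contact_force())
# flatness: plate region ahead of block by depth
T=[]
for v in range(270,345):
    for u in range(345,430):
        if c['z_map'][v,u]>0:
            q=depth(c,u,v,0)-Ch; T.append([q@jx,q@jyv,q[2]])
T=np.array(T)*1e3; m=(T[:,0]>43)&(T[:,0]<94)&(abs(T[:,1]-0)<24)&(T[:,2]<32)
A=np.c_[T[m,:2],np.ones(m.sum())]; k=np.linalg.lstsq(A,T[m,2],rcond=None)[0]; print('slopes deg',np.degrees(k[:2]).round(1),'z@65',k@[65,0,1],m.sum())
t=shot('top','top10')
cv2.imwrite('pics/c10.png',np.hstack([cv2.resize(c['frame'][270:370,320:430],(440,400),interpolation=2),cv2.resize(t['frame'][180:280,210:300],(360,400),interpolation=2)]))
E
```

```text
0.0155 15.4 [-4.9 -0.   2.5]
0.0185 18.3 [-7.8  0.1  4.7]
gauge 22.047713368544947 83 [1.40000e-02 1.00887e+02]
gauge 22.047713368544947 83 [9.00000e-03 1.01025e+02]
28.6083 0.2576835657791913 100.7507050037384 [-16.79233106   1.9381495   17.71322828]
slopes deg [ 0.7 -0.3] z@65 19.931648131520646 333
```

View pics/c10.png

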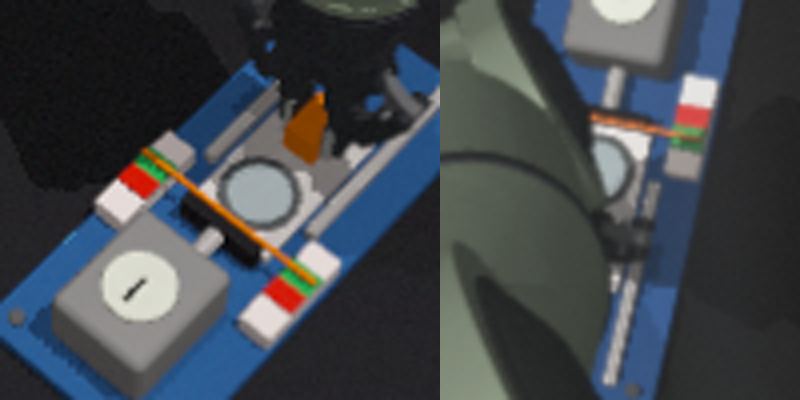

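The pointer sits mid-green on both scales at about 22 mm. The carrier is flat (within 1°), square, and steady in the grip, so I'm handing it in.

```bash
python3 -c "
from bench import manip
print(manip.sign_off())"
```

```text
the job is handed in; nothing more can be done
None
```

I handed the job in at about 29 s: the drawer is open at its stop with the blue carrier still inside, and the aluminium carrier lies flat and square in the jig, still gripped and holding the pointer mid-green (about 22 mm).

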